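# Unlock the kitchen lock box and hold the key turned

## Robot

A 6-joint arm with a two-finger parallel gripper is mounted at the origin on a cart in front of the work surface, level with it; the furniture and walls round the work are solid. World frame = base frame: x ahead of the robot, y to its left, z up, the work surface at z = 0. Lengths are in m, angles in degrees, forces in N, time in s.
With the tool pointing down it reaches from about 0.3 to 0.75 m from the base axis. Payload 8.5 kg.
Tool frame: the origin (TCP) lies on the centre line of the jaws, within the pads' length; the fingertips stand 19 mm ahead of it and the grasp point (between the pads) is the TCP (env.tcp_to_tips is the z of the fingertips in the tool frame, in m); z points along the fingers, y is the line along which they close (so a half turn about z gives the same grasp; the last joint's range is limited). The gripper opens to 85 mm and grips with 20 to 120 N. Pads are 22 mm wide; open, the fingers measure 114 mm over their backs; the gripper's body (76 mm by 85 mm) begins 54 mm behind the grasp point. The pads swing forward as they close: fully open they stand 13 mm farther back than shut.
Start: joints at [64.67, 21.807, 74.336, -0, 83.858, -12.336], TCP at [0.124, 0.536, 0.25] pointing down, gripper open.
Joint ranges: [-178.18, 178.18], [-50.72, 133.34], [12.68, 142.11], [-81.47, 261.47], [9.98, 163.14], [-165.26, 165.26]. Speed limits (degrees/s): [136.94, 136.94, 180, 180, 180, 180].

## Interface

Orientations are given as a 3x3 rotation matrix whose columns are the frame's x, y, z axes.
In Python, from rig import env gives the robot as it stands.
- The arm moves only by the tool servo_tool, never from a script. Its argument "steps" is a list of rows, each an object of numbers: "tx", "ty", "tz": the shift along the world's x, y, z in cm; "yaw": the turn about the world's z in degrees; "claw": the finger opening in cm, from 0 to 8.54. In form: [{"tx": .., "ty": .., "tz": .., "yaw": .., "claw": ..}, ...]. A call has 1 to 20 rows; each row shifts and turns the commanded pose from where the row before left it; what a row does not reach is not made up. A row lasts 1/10 s, in which the tool goes at most 50 mm and 8.59 degrees, less where a joint would pass 70% of its speed; a pose out of reach is approached as far as the arm can. A call with a gripper value outside its range is refused whole. The fingers move at their own pace and stop on an object; "newtons" is the grip in N (left out, the last holds). Time passes only in rows, so rows that do not move let the fingers close. It gives the time, the measured TCP pose, the force, the opening and the grip force at its end, in the units of the state.
- env.observe(): the state, without advancing time (a new reading comes with each control period).
- env.get_image(name): name is "scene" or "side" or "wrist"; returns (picture, depth): 480x640x3 uint8, red, green, blue; 480x640 float32, m along the optical axis (not along the pixel's ray), 0 where there is no reading.
- env.camera_model(name): a dict with "fovy" (degrees; the focal length in pixels is half the picture's height over the tangent of half this angle, whatever the lens; pixels are square), "cx", "cy" (the principal point, pixels), "T" (4x4, takes a point from camera to world coordinates). Camera axes: x right, y down, z forward; pixel columns grow to the right and rows downward; lengths in m; the calibration is good to about 2 mm. A picture is of the moment at which its call begins: read the wrist's pose just before it. camera_model takes no time and is no camera call; for the wrist camera it gives the pose at the moment of the call.
- env.close_job(): hands the job in; it is judged then, once.
The state is a dict: "time_s": time; "q": joint angles; "qvel": joint speeds; "joint_efforts": joint torques, N m; "position": TCP position; "tool_rot": TCP orientation; "ft_force": force on the tool from outside, world axes, zero at the start; "wrist_torque": the same for the moment, N m; "grip_width": finger opening in m; "gripper_force": force on a finger pad.
Only numpy, scipy, OpenCV 4.12 (cv2) and the standard library are available. Lean on these libraries where they do the work, as an engineer would, in place of code of your own. Each camera call takes 0.05 s, during which the arm holds its last target. There are 200 camera calls.

## Task

Fetch the red key from its stand (its collar runs under two steel lips, so slide it out through the open end of the slot), put it upright into the lock on top of the blue steel box and work it down past the stiff pins until it is fully home. Then turn it a quarter turn clockwise, seen from above, as far as it goes, and finish holding it there, still gripping the key: the lock springs back if let go, and I want the bolt kept drawn so that I can lift the lid. Leave everything else on the counter where it is.

Things in the scene. Friction and masses are not known exactly. Their poses are not given: they have to be found in the camera images.
- key: Loose key, 50 to 85 g, upright in the stand. Origin on its axis at the underside of its collar; z up to the grip, x along the grip's width. Collar 26 mm diameter, 0 to 4 mm up; red flat grip 30 mm wide (x), 10 mm thick (y), 4 to 48 mm up: pinch its flat faces (closing along y) 28 to 36 mm above the origin. Looks the same after a half turn about z. Lower part: see key_tip.
- key_tip (a point): Lowest point of the key on its axis, 31 mm below its origin, axes those of the key. Shank 7 mm diameter down to 15 mm below the collar's underside, then a flat steel bit 22 mm wide (x), 7 mm thick (y) down to 27 mm, with a slimmer tip 19 x 4 mm down to 31 mm.
- key_stand: Fixed wooden stand, 100 (x) x 64 (y) x 68 mm high. Origin: centre of its underside, z up. A shelf with a 10 mm slot along x carries the collar at z = 56 mm (key origin on the slot's line, y = 0, x from -10 to +22 mm at the start, grip along x). Two steel lips, z 62.5 to 68 mm, 15 mm apart, overhang the collar: the key cannot be lifted, only slid along x.
- stand_mouth (a point): Open end of the stand's channel, at x = -45 mm of the stand (its -x end), shelf height 56 mm, axes those of the stand. The key is clear of the lips, and free to lift, when its origin is 15 mm or more beyond this point along -x. A wall closes the other end.
- lock_box: Fixed blue steel box, 110 (x) x 140 (y) x 80 mm high, brass bolt on its front (-x) side. Origin: centre of its underside, z up.
- lock_face (a point): Centre of the key slot's mouth, on the 40 x 40 mm steel lock face, 84 mm above the counter, 4 mm above the box's top; axes those of the box: z up (lock axis), x along the slot. Slot 24 (x) x 9 mm (y) through a 12 mm plate; a 3 mm deep lead-in widens the mouth to about 29 x 15 mm. Fully home: the collar rests on the face, key origin at this point.
- lock_plug (a joint): Turn of the plug under the plate, rad: 0 locked, slot along x; grows clockwise seen from above; stop at 1.57. Spring back 0.03 (at 0) to 0.16 N m. Key play about 0.1 rad. Two pairs of sticky sprung pins in it resist the key with up to 15 N, most at about 12 and 4 mm above home. Turn only when fully home: higher up, the bit jams in the plate; once turned it cannot be pulled out. It draws the brass bolt.
- mug_cream: Pink and cream mug, 90 x 122 x 105 mm. Bystander, loose, stays where it is. Origin: centre of its underside.
- fork: Steel fork, 196 x 27 x 13 mm, lying flat. Bystander, loose, stays where it is. Origin: centre of its underside.
- peeler: Black-handled peeler, 170 x 25 x 18 mm, lying flat. Bystander, loose, stays where it is. Origin: centre of its underside.
- paprika_jar: Slim spice jar with red cap, 40 mm diameter, 106 mm high. Bystander, loose, stays where it is. Origin: centre of its underside.
- honey_jar: Honey jar with dark lid, 65 mm diameter, 86 mm high. Bystander, loose, stays where it is. Origin: centre of its underside.

How it is judged (in metres and radians):
On the way, in this order (a step that is already met when the one before it is completed fails the run):
1. the key has been slid out through the open end of the stand (x of key in the frame of key_stand below -0.058 m and contact force between the fingers and key above 0.5 N), for 0.05 s.
2. the key is fully home in the lock, not yet turned (horizontal distance between key and lock_face below 0.004 m and z of key in the frame of lock_face between -0.004 and 0.003 m and angle between key's own z axis and vertical below 0.12 rad and value of joint lock_plug below 0.5 rad), for 0.05 s.
At the end, for the whole second after the job is handed in: The key stands upright (within 0.12 rad) in the lock, fully home (origin within 4 mm of the lock's axis and less than 3 mm above the lock face), the plug is turned beyond 1.25 rad, and the fingers still grip the key (over 1 N), all through the last second (horizontal distance between key and lock_face below 0.004 m and z of key in the frame of lock_face between -0.004 and 0.003 m and angle between key's own z axis and vertical below 0.12 rad and value of joint lock_plug above 1.25 rad and contact force between the fingers and key above 1 N); the arm keeps its last pose, push and grip.
It fails at once if a bystander was moved by more than 3 cm (distance of any of mug_cream, fork, peeler, paprika_jar, honey_jar from where it was at the start of the episode above 0.03 m).
It also fails if it takes over 58 s, if anything falls off the work surface, if the arm or the gripper's body presses on something with over 40 N, if the wrist force passes 120 N, or if a joint passes its speed limit or range.

## Working session

There is one attempt and no reset: what is moved stays moved. The work goes in short steps, Python scripts to look and compute and a tool call to move; the robot and the scene stay as the last step left them, time stands still between calls to the robot, and variables do not carry over. Pictures are saved under pics/ and viewed, at most 10 in all, crops included, and the job is handed in when it is done.

Besides the shell and the picture viewer there is one more tool, called by a JSON object that holds its "fn" and its "kwargs", one argument or row to a line. servo_tool: Moves the arm, as the interface text tells. Its arguments: {"type":"object","properties":{"steps":{"type":"array"},"newtons":{"type":"number"}},"required":["steps"]}

```bash
mkdir -p pics; cat > h.py <<'E'
import numpy as np, cv2
from rig import env
def grab(name, fn=None):
    m=env.camera_model(name); im,d=env.get_image(name)
    f=240/np.tan(np.radians(m["fovy"]/2)); v,u=np.mgrid[:480,:640]
    P=np.stack([(u-m["cx"])/f*d,(v-m["cy"])/f*d,d],-1)
    W=P@m["T"][:3,:3].T+m["T"][:3,3]; W[d==0]=np.nan
    if fn: cv2.imwrite("pics/"+fn,im[:,:,::-1])
    return im,W,m
E
python3 - <<'E'
from h import *
for n in ("scene","side"):
    im,W,m=grab(n,n+"0.png"); np.savez(n+"0.npz",im=im,W=W); print(n,m["T"][:3].round(3),m["fovy"])
s=env.observe(); print(s["position"],s["tool_rot"],env.tcp_to_tips)
E
```

```text
scene [[-0.771 -0.4    0.496  0.165]
 [-0.637  0.457 -0.622  0.501]
 [ 0.022 -0.795 -0.607  0.609]] 56.744586373519766
side [[-0.946 -0.109  0.305  0.293]
 [-0.324  0.301 -0.897  0.739]
 [ 0.006 -0.947 -0.32   0.383]] 51.571445849467516
[0.1235853  0.53569185 0.24977876] [[-9.74386926e-01  2.24877293e-01 -5.66911903e-04]
 [ 2.24877822e-01  9.74386262e-01 -1.17385028e-03]
 [ 2.88418898e-04 -1.27127028e-03 -9.99999150e-01]] 0.019
```

```bash
ls pics
```

```text
scene0.png
side0.png
```

View pics/scene0.png

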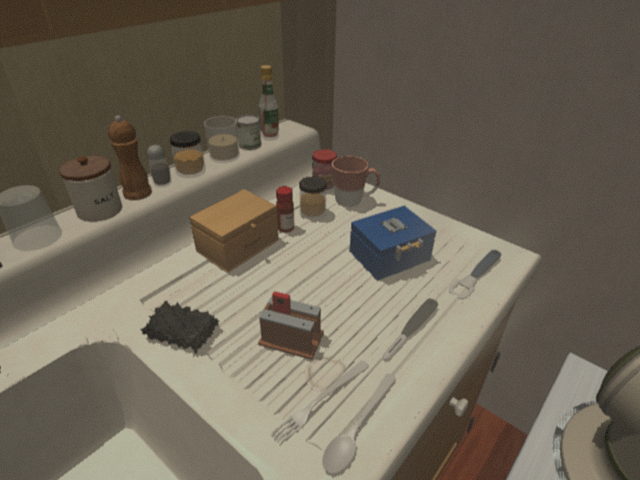

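View pics/side0.png

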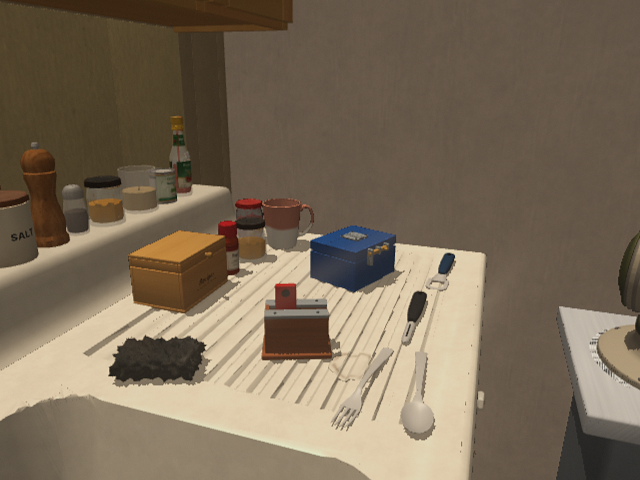

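The scene view has the stand at about (290,325) with the red grip at (281,300), and the blue box with its lock face at (393,225). The side view agrees. Next I measure them from the depth data.

```bash
cat > a.py <<'E'
import numpy as np,cv2
for n,rs,rb in (("scene",(240,280,345,370),(335,195,450,290)),("side",(250,270,345,370),(295,215,410,300))):
    D=np.load(n+"0.npz"); W=D["W"]; im=D["im"].astype(int)
    def sel(r,zlo,zhi,col=None):
        u0,v0,u1,v1=r; w=W[v0:v1,u0:u1].reshape(-1,3); c=im[v0:v1,u0:u1].reshape(-1,3)
        k=(w[:,2]>zlo)&(w[:,2]<zhi)
        if col is not None: k&=col(c)
        return w[k]
    def rect(p):
        (c,s,a)=cv2.minAreaRect((p[:,:2]*1000).astype(np.float32)); return np.round(c,1),np.round(s,1),round(a,1),len(p),np.round(np.median(p[:,2]),4)
    red=lambda c:(c[:,0]>110)&(c[:,1]<60)&(c[:,2]<70)
    blue=lambda c:(c[:,2]>1.3*c[:,0])
    grey=lambda c:(abs(c[:,2]-c[:,0])<25)&(c.sum(1)>240)
    print(n); u0,v0,u1,v1=rs
    r2=(u0,v0-30,u1,v1)
    print("lips",rect(sel(rs,.063,.073,lambda c:~red(c))))
    k=sel(r2,.03,.13,red); print("key",rect(k),k.min(0),k.max(0))
    k=sel(r2,.097,.13,red); print("keytop",rect(k) if len(k) else 0)
    print("boxtop",rect(sel(rb,.074,.083,blue)))
    print("face",rect(sel(rb,.074,.095,grey)))
    for nm,r in (("s",r2),("b",rb)):
        u0,v0,u1,v1=r
        cv2.imwrite(f"pics/{n}_{nm}.png",cv2.resize(im[v0:v1,u0:u1,::-1].astype(np.uint8),None,fx=5,fy=5,interpolation=2))
E
python3 a.py
```

```text
scene
lips (array([533.5, 136.4]), array([90.7, 56.6]), 21.8, 980, np.float64(0.0669))
key (array([546.2, 143.5]), array([25.9,  7.2]), 31.1, 40, np.float64(0.1026)) [0.53393336 0.13449413 0.09997978] [0.55808298 0.14964249 0.10508529]
keytop (array([546.2, 143.5]), array([25.9,  7.2]), 31.1, 40, np.float64(0.1026))
boxtop (array([ 531.9, -171.1]), array([140. , 110.9]), 69.1, 1808, np.float64(0.0786))
face (array([ 526.4, -171.1]), array([140.1, 122.6]), 69.8, 280, np.float64(0.0813))
side
lips (array([533.7, 136.6]), array([89.8, 57.1]), 22.1, 1017, np.float64(0.0675))
key (array([546.8, 143.9]), array([28.1,  8.3]), 20.9, 58, np.float64(0.1032)) [0.53418712 0.13554572 0.10095599] [0.55948971 0.15130587 0.10421833]
keytop (array([546.8, 143.9]), array([28.1,  8.3]), 20.9, 58, np.float64(0.1032))
boxtop (array([ 532.3, -172.1]), array([144.4, 112.4]), 69.2, 1132, np.float64(0.0792))
face (array([ 532.2, -149.3]), array([106.5, 116.2]), 63.2, 148, np.float64(0.0827))
```

{"fn": "servo_tool", "kwargs": {
  "steps": [
    {"tx": 3, "ty": -2.8, "yaw": 2.5},
    {"tx": 3, "ty": -2.8, "yaw": 2.5},
    {"tx": 3, "ty": -2.8, "yaw": 2.5},
    {"tx": 3, "ty": -2.8, "yaw": 2.5},
    {"tx": 3, "ty": -2.8, "yaw": 2.5},
    {"tx": 3, "ty": -2.8, "yaw": 2.5},
    {"tx": 3, "ty": -2.8, "yaw": 2.5},
    {"tx": 3, "ty": -2.8, "yaw": 2.5},
    {"tx": 3, "ty": -2.8, "yaw": 2.5},
    {"tx": 3, "ty": -2.8, "yaw": 2.5},
    {"tx": 3, "ty": -2.8, "yaw": 2.5},
    {"tx": 3, "ty": -2.8, "yaw": 2.5},
    {"tx": 3, "ty": -2.8, "yaw": 2.5},
    {"tx": 3, "ty": -2.8, "yaw": 2.5},
    {"tx": 0}
  ]
}}

```text
invalid input at $.steps[0]: expected keys tx, ty, tz, yaw, claw
```

```bash
python3 - <<'E'
from h import *
im,W,m=grab("wrist","w1.png"); np.savez("w1.npz",im=im,W=W)
s=env.observe(); print(s["position"],s["tool_rot"].round(4) if hasattr(s["tool_rot"],'round') else s["tool_rot"],m["T"].round(3))
E
```

```text
[0.12358966 0.53573618 0.24985507] [[-9.744e-01  2.249e-01 -5.000e-04]
 [ 2.249e-01  9.744e-01 -1.000e-03]
 [ 2.000e-04 -1.100e-03 -1.000e+00]] [[ 0.223  0.921  0.319  0.041]
 [ 0.975 -0.21  -0.075  0.555]
 [-0.002  0.327 -0.945  0.374]
 [ 0.     0.     0.     1.   ]]
```

View pics/w1.png

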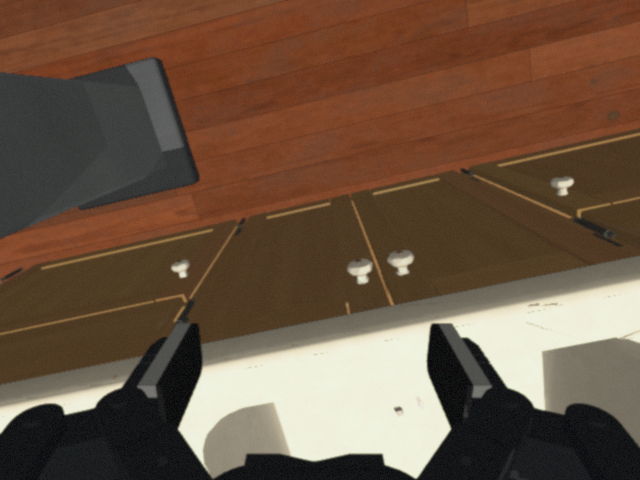

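The move was refused because every key is required, so this picture only shows the view from the start pose: floor, counter edge and open fingers. Resending with all keys.

{"fn": "servo_tool", "kwargs": {
  "steps": [
    {"tx": 3, "ty": -2.8, "tz": 0, "yaw": 2.5, "claw": 8.5},
    {"tx": 3, "ty": -2.8, "tz": 0, "yaw": 2.5, "claw": 8.5},
    {"tx": 3, "ty": -2.8, "tz": 0, "yaw": 2.5, "claw": 8.5},
    {"tx": 3, "ty": -2.8, "tz": 0, "yaw": 2.5, "claw": 8.5},
    {"tx": 3, "ty": -2.8, "tz": 0, "yaw": 2.5, "claw": 8.5},
    {"tx": 3, "ty": -2.8, "tz": 0, "yaw": 2.5, "claw": 8.5},
    {"tx": 3, "ty": -2.8, "tz": 0, "yaw": 2.5, "claw": 8.5},
    {"tx": 3, "ty": -2.8, "tz": 0, "yaw": 2.5, "claw": 8.5},
    {"tx": 3, "ty": -2.8, "tz": 0, "yaw": 2.5, "claw": 8.5},
    {"tx": 3, "ty": -2.8, "tz": 0, "yaw": 2.5, "claw": 8.5},
    {"tx": 3, "ty": -2.8, "tz": 0, "yaw": 2.5, "claw": 8.5},
    {"tx": 3, "ty": -2.8, "tz": 0, "yaw": 2.5, "claw": 8.5},
    {"tx": 3, "ty": -2.8, "tz": 0, "yaw": 2.5, "claw": 8.5},
    {"tx": 3, "ty": -2.8, "tz": 0, "yaw": 2.5, "claw": 8.5},
    {"tx": 0, "ty": 0, "tz": 0, "yaw": 0, "claw": 8.5},
    {"tx": 0, "ty": 0, "tz": 0, "yaw": 0, "claw": 8.5}
  ]
}}

```text
time_s: 1.75
position: [0.5438, 0.1434, 0.2497]
tool_rot: [[-0.928, -0.373, -0.001], [-0.373, 0.928, 0.0], [0.001, 0.001, -1.0]]
ft_force: [0.2, 0.1, 0.1]
grip_width: 0.0852
gripper_force: 0.0
```

```bash
python3 - <<'E'
from h import *
im,W,m=grab("wrist","w2.png"); np.savez("w2.npz",im=im,W=W)
s=env.observe(); print(s["position"],np.round(s["tool_rot"],4),m["T"].round(3))
E
```

```text
[0.54326836 0.14408795 0.25001161] [[-9.273e-01 -3.743e-01 -1.000e-03]
 [-3.743e-01  9.273e-01  2.000e-04]
 [ 9.000e-04  5.000e-04 -1.000e+00]] [[-0.375  0.876  0.302  0.465]
 [ 0.927  0.354  0.122  0.112]
 [-0.     0.326 -0.945  0.374]
 [ 0.     0.     0.     1.   ]]
```

View pics/w2.png

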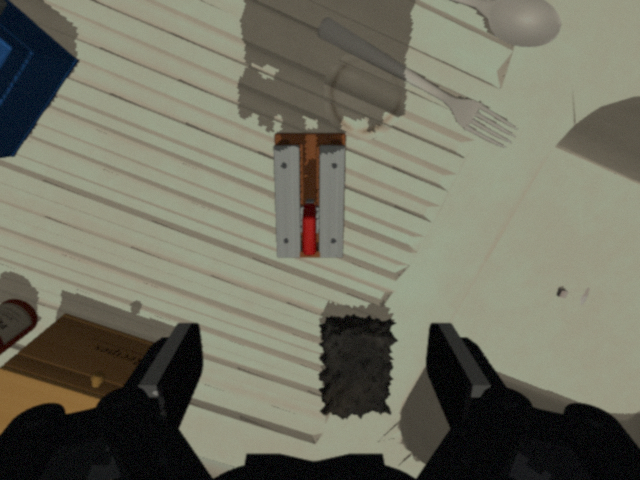

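The wrist view shows the stand at (310,195), its lips aligned with the gripper, the key at (310,230) and the open channel toward the top, which is the robot side.

```bash
python3 - <<'E'
import numpy as np,cv2
D=np.load("w2.npz");W=D["W"];im=D["im"].astype(int)
w=W[120:275,260:360].reshape(-1,3);c=im[120:275,260:360].reshape(-1,3)
red=(c[:,0]>120)&(c[:,1]<70)&(c[:,2]<80)
def R(p):
    a,b,g=cv2.minAreaRect((p[:,:2]*1000).astype(np.float32));print(np.round(a,1),np.round(b,1),round(g,1),len(p),np.median(p[:,2]).round(4))
R(w[(w[:,2]>.064)&(w[:,2]<.073)&~red]); k=w[red&(w[:,2]>.1)]; R(k); R(w[red&(w[:,2]>.07)])
print(w[red][:,2].max())
E
```

```text
[533.6 135.4] [90.3 54.3] 22.0 5766 0.0688
[547.6 140.7] [26.1  6.4] 22.0 307 0.1046
[547.6 140.7] [26.1  6.4] 22.0 307 0.1046
0.10627627096325082
```

{"fn": "servo_tool", "kwargs": {
  "steps": [
    {"tx": 0.37, "ty": -0.22, "tz": -4, "yaw": 0, "claw": 8.5},
    {"tx": 0, "ty": 0, "tz": -4, "yaw": 0, "claw": 6},
    {"tx": 0, "ty": 0, "tz": -4, "yaw": 0, "claw": 4},
    {"tx": 0, "ty": 0, "tz": -2.5, "yaw": 0, "claw": 4},
    {"tx": 0, "ty": 0, "tz": -1.4, "yaw": 0, "claw": 4},
    {"tx": 0, "ty": 0, "tz": 0, "yaw": 0, "claw": 3},
    {"tx": 0, "ty": 0, "tz": 0, "yaw": 0, "claw": 2}
  ],
  "newtons": 60
}}

```text
time_s: 2.5
position: [0.5472, 0.1425, 0.0921]
tool_rot: [[-0.927, -0.376, 0.001], [-0.376, 0.927, 0.0], [-0.001, -0.0, -1.0]]
ft_force: [0.7, -0.4, -0.1]
grip_width: 0.0202
gripper_force: 0.0
```

{"fn": "servo_tool", "kwargs": {
  "steps": [
    {"tx": 0, "ty": 0, "tz": 0, "yaw": 0, "claw": 0.5},
    {"tx": 0, "ty": 0, "tz": 0, "yaw": 0, "claw": 0.5},
    {"tx": 0, "ty": 0, "tz": 0, "yaw": 0, "claw": 0.5},
    {"tx": 0, "ty": 0, "tz": 0, "yaw": 0, "claw": 0.5}
  ],
  "newtons": 60
}}

```text
time_s: 2.9
position: [0.5477, 0.142, 0.0925]
tool_rot: [[-0.927, -0.375, 0.002], [-0.375, 0.927, 0.001], [-0.002, -0.0, -1.0]]
ft_force: [-2.3, 1.5, 6.5]
grip_width: 0.0088
gripper_force: 62.8
```

{"fn": "servo_tool", "kwargs": {
  "steps": [
    {"tx": 0, "ty": 0, "tz": 0.08, "yaw": 0, "claw": 0.5},
    {"tx": -0.2, "ty": -0.08, "tz": 0, "yaw": 0, "claw": 0.5},
    {"tx": -0.65, "ty": -0.26, "tz": 0, "yaw": 0, "claw": 0.5},
    {"tx": -0.65, "ty": -0.26, "tz": 0, "yaw": 0, "claw": 0.5},
    {"tx": -0.65, "ty": -0.26, "tz": 0, "yaw": 0, "claw": 0.5}
  ]
}}

```text
time_s: 3.4
position: [0.5256, 0.1329, 0.0925]
tool_rot: [[-0.927, -0.375, 0.001], [-0.375, 0.927, 0.0], [-0.001, -0.0, -1.0]]
ft_force: [2.9, 1.1, 4.0]
grip_width: 0.0089
gripper_force: 62.1
```

{"fn": "servo_tool", "kwargs": {
  "steps": [
    {"tx": -0.65, "ty": -0.26, "tz": 0, "yaw": 0, "claw": 0.5},
    {"tx": -0.65, "ty": -0.26, "tz": 0, "yaw": 0, "claw": 0.5},
    {"tx": -0.65, "ty": -0.26, "tz": 0, "yaw": 0, "claw": 0.5},
    {"tx": -0.65, "ty": -0.26, "tz": 0, "yaw": 0, "claw": 0.5},
    {"tx": -0.65, "ty": -0.26, "tz": 0, "yaw": 0, "claw": 0.5},
    {"tx": -0.65, "ty": -0.26, "tz": 0, "yaw": 0, "claw": 0.5},
    {"tx": -0.65, "ty": -0.26, "tz": 0, "yaw": 0, "claw": 0.5},
    {"tx": -0.65, "ty": -0.26, "tz": 0, "yaw": 0, "claw": 0.5},
    {"tx": -0.65, "ty": -0.26, "tz": 0, "yaw": 0, "claw": 0.5},
    {"tx": -0.3, "ty": -0.12, "tz": 0, "yaw": 0, "claw": 0.5},
    {"tx": 0, "ty": 0, "tz": 0, "yaw": 0, "claw": 0.5},
    {"tx": 0, "ty": 0, "tz": 0, "yaw": 0, "claw": 0.5}
  ]
}}

```text
time_s: 4.6
position: [0.4644, 0.1085, 0.0921]
tool_rot: [[-0.927, -0.375, -0.0], [-0.375, 0.927, -0.0], [0.0, 0.0, -1.0]]
ft_force: [0.2, -0.0, -0.5]
grip_width: 0.0088
gripper_force: 61.6
```

```bash
python3 - <<'E'
from h import *
im,W,m=grab("side"); np.savez("s3.npz",im=im,W=W)
cv2.imwrite("pics/s3.png",cv2.resize(im[200:400,220:420,::-1],None,fx=3,fy=3))
E
```

```text
(no output)
```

View pics/s3.png

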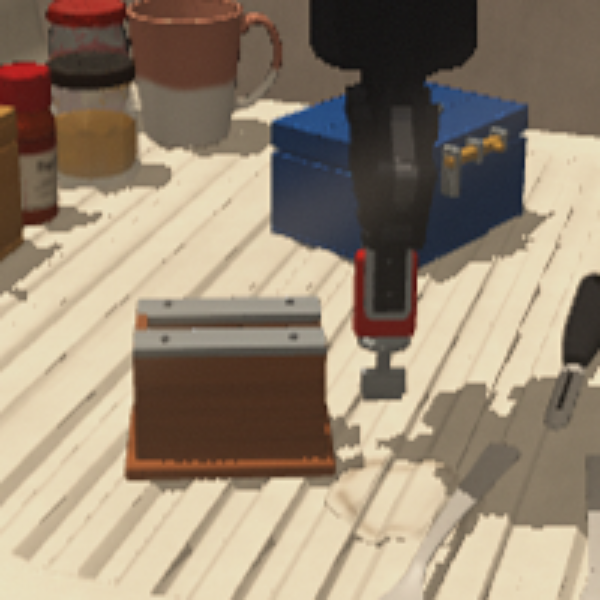

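Key is out and upright in the pads, with the bit hanging free at about (383,380) in the crop. Lifting it over the box.

{"fn": "servo_tool", "kwargs": {
  "steps": [
    {"tx": 0, "ty": 0, "tz": 2.5, "yaw": 0, "claw": 0.5},
    {"tx": 0, "ty": 0, "tz": 4, "yaw": 0, "claw": 0.5},
    {"tx": 0, "ty": 0, "tz": 4, "yaw": 0, "claw": 0.5},
    {"tx": 0, "ty": 0, "tz": 4, "yaw": 0, "claw": 0.5},
    {"tx": 0.5, "ty": -1.6, "tz": 1.3, "yaw": 0, "claw": 0.5},
    {"tx": 1.1, "ty": -3.6, "tz": 0, "yaw": -5.4, "claw": 0.5},
    {"tx": 1.1, "ty": -3.6, "tz": 0, "yaw": -5.4, "claw": 0.5},
    {"tx": 1.1, "ty": -3.6, "tz": 0, "yaw": -5.4, "claw": 0.5},
    {"tx": 1.1, "ty": -3.6, "tz": 0, "yaw": -5.4, "claw": 0.5},
    {"tx": 1.1, "ty": -3.6, "tz": 0, "yaw": -5.4, "claw": 0.5},
    {"tx": 1.1, "ty": -3.6, "tz": 0, "yaw": -5.4, "claw": 0.5},
    {"tx": 1.1, "ty": -3.6, "tz": 0, "yaw": -5.4, "claw": 0.5},
    {"tx": 0.5, "ty": -1.8, "tz": 0, "yaw": -5.2, "claw": 0.5},
    {"tx": 0, "ty": 0, "tz": 0, "yaw": 0, "claw": 0.5},
    {"tx": 0, "ty": 0, "tz": 0, "yaw": 0, "claw": 0.5},
    {"tx": 0, "ty": 0, "tz": 0, "yaw": 0, "claw": 0.5}
  ]
}}

```text
time_s: 6.25
position: [0.5512, -0.1764, 0.2502]
tool_rot: [[-0.934, 0.356, -0.0], [0.356, 0.934, 0.0], [0.0, 0.0, -1.0]]
ft_force: [-0.1, 0.7, 0.3]
grip_width: 0.0089
gripper_force: 61.6
```

```bash
python3 - <<'E'
from h import *
im,W,m=grab("wrist","w4.png"); np.savez("w4.npz",im=im,W=W,T=m["T"],cam=[m["fovy"],m["cx"],m["cy"]])
s=env.observe(); print(s["time_s"],s["position"])
E
```

```text
6.3 [ 0.55123242 -0.17634848  0.25032248]
```

View pics/w4.png

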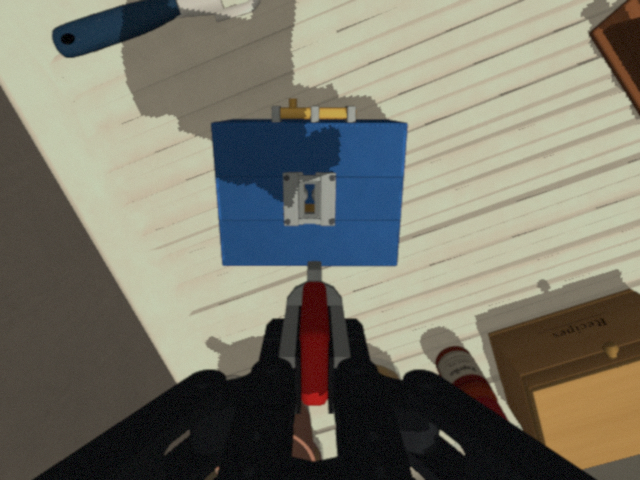

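The wrist view shows the lock face at pixels (283–336, 172–226), centre about (310,199), and the key held straight at column 315.

```bash
python3 - <<'E'
import numpy as np,cv2
D=np.load("w4.npz");W=D["W"];im=D["im"].astype(int);T=D["T"];fo,cx,cy=D["cam"];f=240/np.tan(np.radians(fo/2))
def R(p):
    a,b,g=cv2.minAreaRect(p.astype(np.float32));print(np.round(a,1),np.round(b,1),round(g,1),len(p))
def ray(u,v,z):
    d=T[:3,:3]@np.array([(u-cx)/f,(v-cy)/f,1]);t=(z-T[2,3])/d[2];return T[:3,3]+t*d
m=np.zeros((480,640),bool);m[160:240,270:350]=1
sat=im.max(2)-im.min(2)
face=m&(sat<0.35*im.max(2)); 
n,l,st,ce=cv2.connectedComponentsWithStats(face.astype(np.uint8)); i=1+st[1:,4].argmax()
v,u=np.where(l==i); print("face z",np.nanmedian(W[v,u,2]))
P=np.array([ray(a,b,.084) for a,b in zip(u,v)])*1000;R(P[:,:2]); R(np.c_[u,v])
b=np.zeros_like(m);b[115:275,205:415]=1
bl=b&(im[...,2]>1.5*im[...,0])&(W[...,2]>.072)&(W[...,2]<.088)
v,u=np.where(bl); print("top z",np.median(W[v,u,2])); P=np.array([ray(a,c,.08) for a,c in zip(u,v)])*1000;R(P[:,:2])
# key grip
r=(im[...,0]>110)&(im[...,1]<60)&(im[...,2]<60);r[:270]=0;r[:,:280]=0;r[:,350:]=0
v,u=np.where(r);k=W[v,u]*1000;k=k[k[:,2]>200]; zt=k[:,2].max();print("key z",np.percentile(k[:,2],[5,50,95]));top=k[k[:,2]>np.percentile(k[:,2],95)-6];R(top[:,:2])
cv2.imwrite("pics/w4c.png",cv2.resize(im[160:300,250:370,::-1].astype(np.uint8),None,fx=4,fy=4,interpolation=2))
E
```

```text
face z 0.08445424130396711
[ 531.8 -173.5] [39.1 40.1] 69.3 2587
[309.  198.5] [52. 53.] 0.0 2587
top z 0.08077654260251721
[ 531.7 -173.4] [138.8 109. ] 69.2 23570
key z [261.11639628 262.19347125 263.19124336]
[ 560.7 -180.3] [8.4 7.1] 70.8 266
```

View pics/w4c.png

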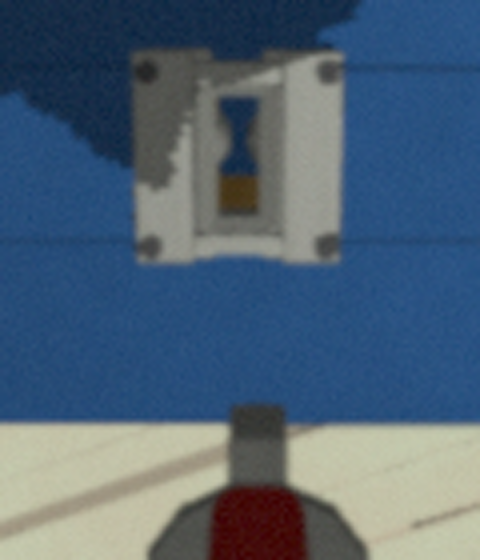

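```bash
python3 - <<'E'
import numpy as np
D=np.load("w4.npz");T=D["T"];fo,cx,cy=D["cam"];f=240/np.tan(np.radians(fo/2));W=D["W"];im=D["im"].astype(int)
def ray(u,v,z):
    d=T[:3,:3]@np.array([(u-cx)/f,(v-cy)/f,1]);t=(z-T[2,3])/d[2];return (T[:3,3]+t*d)*1000
ex=np.array([.9345,-.356,0]);ey=np.array([.356,.9345,0]);tcp=np.array([551.2,-176.4,0])
def loc(p): return np.round([(p-tcp)@ex,(p-tcp)@ey,p[2]],1)
print("lock rel tcp",loc(np.array([531.8,-173.5,84])))
print("slot centre ray",loc(ray(309.5,160+155/4,84)))
print("tip depth pts",[loc(W[v,314]*1000) for v in (263,266,270,275,280)])
print("tip centre lat",loc(ray(314.5,262,183)))
print("grip face row lat",[loc(ray((a+b)/2,v,zz)) for v,zz in((290,232),(340,262),(370,262)) for r in [np.where((im[v,280:350,0]>90)&(im[v,280:350,1]<60))[0]+280] for a,b in[(r.min(),r.max())]])
print([loc(W[v,315]*1000) for v in (290,300,320,340,380,400)])
E
```

```text
lock rel tcp [-19.2  -4.2  84. ]
slot centre ray [-18937.    1020.7  84000. ]
tip depth pts [array([-11.4,  -0.4, 191.7]), array([-11.4,  -0.4, 195.5]), array([-10.7,  -0.3, 199. ]), array([ -8.4,  -0.3, 199.5]), array([-12.9,  -0.3, 215.2])]
tip centre lat [-7.2977e+04 -1.6440e+02  1.8300e+05]Traceback (most recent call last):
  File "<stdin>", line 11, in <module>
    return umr_minimum(a, axis, None, out, keepdims, initial, where)
ValueError: zero-size array to reduction operation minimum which has no identity
```

{"fn": "servo_tool", "kwargs": {
  "steps": [
    {"tx": -0.95, "ty": 0.15, "tz": -2, "yaw": 0, "claw": 0.5},
    {"tx": -0.94, "ty": 0.16, "tz": -3, "yaw": 0, "claw": 0.5},
    {"tx": 0, "ty": 0, "tz": -3, "yaw": 0, "claw": 0.5},
    {"tx": 0, "ty": 0, "tz": -1.5, "yaw": 0, "claw": 0.5},
    {"tx": 0, "ty": 0, "tz": 0, "yaw": 0, "claw": 0.5},
    {"tx": 0, "ty": 0, "tz": -0.2, "yaw": 0, "claw": 0.5},
    {"tx": 0, "ty": 0, "tz": -0.2, "yaw": 0, "claw": 0.5},
    {"tx": 0, "ty": 0, "tz": -0.2, "yaw": 0, "claw": 0.5},
    {"tx": 0, "ty": 0, "tz": 0, "yaw": 0, "claw": 0.5}
  ],
  "newtons": 110
}}

```text
time_s: 7.2
position: [0.5325, -0.1744, 0.1494]
tool_rot: [[-0.934, 0.358, 0.0], [0.358, 0.934, -0.0], [-0.001, -0.0, -1.0]]
ft_force: [-0.1, 0.0, -0.6]
grip_width: 0.0081
gripper_force: 107.2
```

{"fn": "servo_tool", "kwargs": {
  "steps": [
    {"tx": 0, "ty": 0.07, "tz": -0.2, "yaw": 0, "claw": 0.5},
    {"tx": 0, "ty": 0, "tz": -0.2, "yaw": 0, "claw": 0.5},
    {"tx": 0, "ty": 0, "tz": -0.2, "yaw": 0, "claw": 0.5},
    {"tx": 0, "ty": 0, "tz": 0, "yaw": 0, "claw": 0.5}
  ]
}}

```text
time_s: 7.6
position: [0.5323, -0.1737, 0.1428]
tool_rot: [[-0.934, 0.358, -0.001], [0.358, 0.934, 0.0], [0.001, 0.0, -1.0]]
ft_force: [0.4, 0.2, -0.9]
grip_width: 0.0081
gripper_force: 107.2
```

{"fn": "servo_tool", "kwargs": {
  "steps": [
    {"tx": 0, "ty": 0, "tz": -0.2, "yaw": 0, "claw": 0.5},
    {"tx": 0, "ty": 0, "tz": -0.2, "yaw": 0, "claw": 0.5},
    {"tx": 0, "ty": 0, "tz": -0.2, "yaw": 0, "claw": 0.5},
    {"tx": 0, "ty": 0, "tz": 0, "yaw": 0, "claw": 0.5}
  ]
}}

```text
time_s: 8.0
position: [0.5324, -0.1735, 0.1368]
tool_rot: [[-0.934, 0.358, -0.0], [0.358, 0.934, 0.001], [0.0, 0.0, -1.0]]
ft_force: [0.1, 0.4, -0.5]
grip_width: 0.0085
gripper_force: 107.2
```

Sliding in freely; the bit is in the plate. Now the pins.

{"fn": "servo_tool", "kwargs": {
  "steps": [
    {"tx": 0, "ty": 0, "tz": -0.2, "yaw": 0, "claw": 0.5},
    {"tx": 0, "ty": 0, "tz": -0.2, "yaw": 0, "claw": 0.5},
    {"tx": 0, "ty": 0, "tz": -0.2, "yaw": 0, "claw": 0.5},
    {"tx": 0, "ty": 0, "tz": -0.2, "yaw": 0, "claw": 0.5},
    {"tx": 0, "ty": 0, "tz": 0, "yaw": 0, "claw": 0.5}
  ]
}}

```text
time_s: 8.5
position: [0.5328, -0.1739, 0.1298]
tool_rot: [[-0.934, 0.358, 0.002], [0.358, 0.934, -0.001], [-0.002, -0.0, -1.0]]
ft_force: [-0.3, 0.2, 4.3]
grip_width: 0.0083
gripper_force: 107.6
```

{"fn": "servo_tool", "kwargs": {
  "steps": [
    {"tx": 0, "ty": 0, "tz": -0.2, "yaw": 0, "claw": 0.5},
    {"tx": 0, "ty": 0, "tz": -0.2, "yaw": 0, "claw": 0.5},
    {"tx": 0, "ty": 0, "tz": -0.2, "yaw": 0, "claw": 0.5},
    {"tx": 0, "ty": 0, "tz": -0.2, "yaw": 0, "claw": 0.5},
    {"tx": 0, "ty": 0, "tz": 0, "yaw": 0, "claw": 0.5}
  ]
}}

```text
time_s: 9.0
position: [0.5329, -0.1738, 0.1216]
tool_rot: [[-0.934, 0.358, 0.002], [0.358, 0.934, -0.001], [-0.002, -0.0, -1.0]]
ft_force: [0.4, 0.7, 3.7]
grip_width: 0.0081
gripper_force: 107.8
```

{"fn": "servo_tool", "kwargs": {
  "steps": [
    {"tx": 0, "ty": 0, "tz": -0.15, "yaw": 0, "claw": 0.5},
    {"tx": 0, "ty": 0, "tz": -0.1, "yaw": 0, "claw": 0.5},
    {"tx": 0, "ty": 0, "tz": -0.1, "yaw": 0, "claw": 0.5},
    {"tx": 0, "ty": 0, "tz": 0, "yaw": 0, "claw": 0.5}
  ]
}}

```text
time_s: 9.4
position: [0.5331, -0.1738, 0.1204]
tool_rot: [[-0.934, 0.358, 0.003], [0.358, 0.934, -0.002], [-0.004, -0.0, -1.0]]
ft_force: [-5.1, 4.8, 26.6]
grip_width: 0.0081
gripper_force: 111.8
```

{"fn": "servo_tool", "kwargs": {
  "steps": [
    {"tx": 0, "ty": 0, "tz": -0.1, "yaw": 0, "claw": 0.5},
    {"tx": 0, "ty": 0, "tz": 0, "yaw": 0, "claw": 0.5}
  ]
}}

```text
time_s: 9.6
position: [0.5331, -0.1739, 0.1204]
tool_rot: [[-0.934, 0.358, 0.004], [0.358, 0.934, -0.002], [-0.004, -0.001, -1.0]]
ft_force: [-7.1, 4.7, 34.7]
grip_width: 0.0083
gripper_force: 113.3
```

```bash
python3 - <<'E'
from h import *
im,W,m=grab("side"); im2,W2,m2=grab("scene")
a=cv2.resize(im[190:290,310:410,::-1],(400,400),interpolation=2);b=cv2.resize(im2[160:260,345:445,::-1],(400,400),interpolation=2)
im3,W3,m3=grab("wrist"); c=cv2.resize(im3[180:330,240:390,::-1],(400,400))[:200]
cv2.imwrite("pics/c5.png",np.vstack([np.hstack([a,b]),np.hstack([c,c*0])]))
def red(im,W,box):
    u0,v0,u1,v1=box;w=W[v0:v1,u0:u1].reshape(-1,3);q=im[v0:v1,u0:u1].reshape(-1,3).astype(int);k=(q[:,0]>90)&(q[:,1]<50)&(q[:,2]<60);return np.round(np.nanpercentile(w[k],[2,50,98],axis=0),4)
print(red(im,W,(310,190,410,290)),red(im3,W3,(280,200,350,420)),env.observe()["position"])
E
```

```text
[[ 0.5191 -0.1735  0.0914]
 [ 0.524  -0.1705  0.0957]
 [ 0.5464 -0.1648  0.1311]] [[ 0.5182 -0.1804  0.1053]
 [ 0.5286 -0.1724  0.1322]
 [ 0.5442 -0.166   0.1336]] [ 0.53310861 -0.1738787   0.12036917]
```

View pics/c5.png

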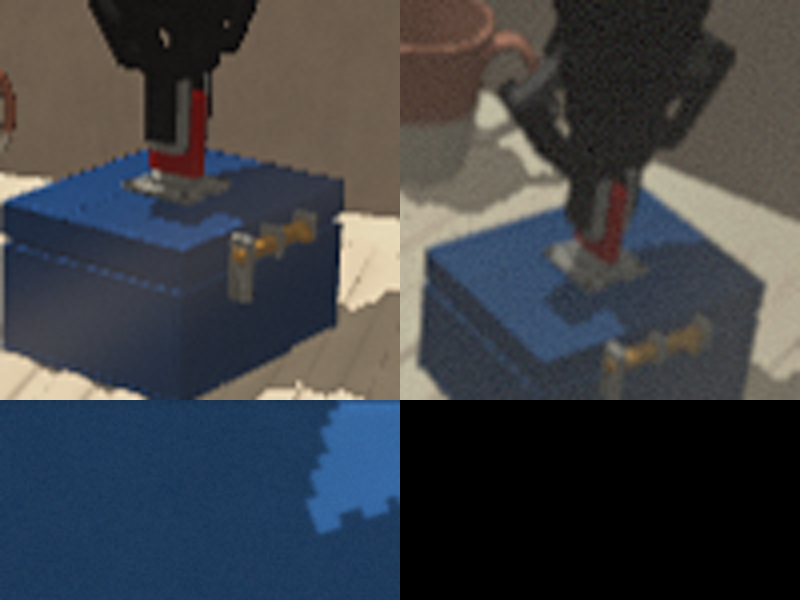

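The grip top measures about 0.132 m (84 + 48 mm), the collar sits on the plate and the contact is stiff, so the key is home. I'll ease the push and turn clockwise.

{"fn": "servo_tool", "kwargs": {
  "steps": [
    {"tx": -0.04, "ty": 0, "tz": 0.15, "yaw": 0, "claw": 0.5},
    {"tx": 0, "ty": 0, "tz": 0, "yaw": -4, "claw": 0.5},
    {"tx": 0, "ty": 0, "tz": 0, "yaw": -6, "claw": 0.5},
    {"tx": 0, "ty": 0, "tz": 0, "yaw": -6, "claw": 0.5},
    {"tx": 0, "ty": 0, "tz": 0, "yaw": -6, "claw": 0.5},
    {"tx": 0, "ty": 0, "tz": 0, "yaw": -6, "claw": 0.5}
  ]
}}

```text
time_s: 10.35
position: [0.5329, -0.174, 0.1205]
tool_rot: [[-0.653, 0.757, 0.004], [0.757, 0.653, -0.002], [-0.004, 0.001, -1.0]]
ft_force: [-2.4, 2.8, 21.9]
grip_width: 0.0084
gripper_force: 110.7
```

```bash
python3 -c "
from h import *
s=env.observe();print(s['wrist_torque'],s['ft_force'],s['q'])"
```

```text
[0.55753075 0.5296027  0.16138092] [-2.36085498  2.83832141 21.86421749] [-3.01826973e+01  2.99686443e+01  8.39613153e+01 -2.50057691e-03
  6.58351986e+01 -7.09747389e+01]
```

{"fn": "servo_tool", "kwargs": {
  "steps": [
    {"tx": 0, "ty": 0, "tz": 0, "yaw": -6, "claw": 0.5},
    {"tx": 0, "ty": 0, "tz": 0, "yaw": -6, "claw": 0.5},
    {"tx": 0, "ty": 0, "tz": 0, "yaw": -6, "claw": 0.5},
    {"tx": 0, "ty": 0, "tz": 0, "yaw": -6, "claw": 0.5},
    {"tx": 0, "ty": 0, "tz": 0, "yaw": -6, "claw": 0.5},
    {"tx": 0, "ty": 0, "tz": 0, "yaw": -6, "claw": 0.5},
    {"tx": 0, "ty": 0, "tz": 0, "yaw": -6, "claw": 0.5},
    {"tx": 0, "ty": 0, "tz": 0, "yaw": -6, "claw": 0.5},
    {"tx": 0, "ty": 0, "tz": 0, "yaw": -6, "claw": 0.5},
    {"tx": 0, "ty": 0, "tz": 0, "yaw": -6, "claw": 0.5},
    {"tx": 0, "ty": 0, "tz": 0, "yaw": 0, "claw": 0.5}
  ]
}}

```text
time_s: 11.45
position: [0.5325, -0.1741, 0.1205]
tool_rot: [[0.328, 0.945, 0.002], [0.945, -0.328, -0.002], [-0.001, 0.003, -1.0]]
ft_force: [-4.7, 2.3, 22.4]
grip_width: 0.0083
gripper_force: 110.9
```

```bash
python3 -c "
from h import *
s=env.observe();print(s['wrist_torque'],s['ft_force'],s['q'])"
```

```text
[0.51042606 0.93986713 0.04423215] [-4.66811054  2.3374201  22.35381993] [-3.01956111e+01  2.99585639e+01  8.39807813e+01 -3.78027288e-02
  6.58807036e+01 -1.10508078e+01]
```

{"fn": "servo_tool", "kwargs": {
  "steps": [
    {"tx": 0, "ty": 0, "tz": 0, "yaw": -3, "claw": 0.5},
    {"tx": 0, "ty": 0, "tz": 0, "yaw": -3, "claw": 0.5},
    {"tx": 0, "ty": 0, "tz": 0, "yaw": 0, "claw": 0.5},
    {"tx": 0, "ty": 0, "tz": 0, "yaw": 0, "claw": 0.5}
  ]
}}

```text
time_s: 11.85
position: [0.5325, -0.1741, 0.1205]
tool_rot: [[0.422, 0.907, 0.002], [0.907, -0.422, -0.002], [-0.001, 0.003, -1.0]]
ft_force: [-4.2, 2.4, 22.6]
grip_width: 0.0083
gripper_force: 110.9
```

```bash
python3 - <<'E'
from h import *
s=env.observe();print(s['wrist_torque'],s['position'],s["time_s"])
im,W,m=grab("side"); im2,W2,m2=grab("scene"); im3,W3,m3=grab("wrist")
a=cv2.resize(im[190:290,310:410,::-1],(400,400),interpolation=2);b=cv2.resize(im2[160:260,345:445,::-1],(400,400),interpolation=2)
c=im3[250:430,220:420,::-1]; c=cv2.resize(c,(220,200))
cv2.imwrite("pics/c6.png",np.vstack([np.hstack([a,b]),np.hstack([c,np.zeros((200,580,3),np.uint8)])]))
k=(im3[...,0]>90)&(im3[...,1]<55)&(im3[...,2]<60); k[:250]=0;k[:,:250]=0;k[:,390:]=0
w=W3[k];w=w[w[:,2]>.128];print(np.nanmedian(w,axis=0)); d=w[:,:2]-w[:,:2].mean(0);e=np.linalg.svd(d,full_matrices=False)[2][0];print("grip angle",np.degrees(np.arctan2(e[1],e[0])),len(w))
E
```

```text
[0.56931674 1.02368246 0.13844493] [ 0.53245641 -0.17405387  0.12046726] 11.85
[ 0.53328231 -0.17178078  0.13250019]
grip angle -116.06213452744497 1748
```

View pics/c6.png

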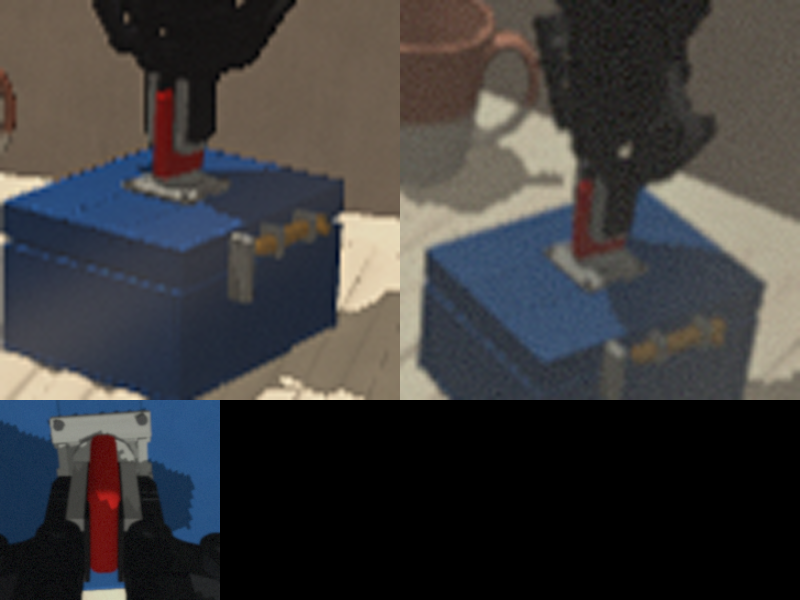

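The bolt is drawn clear of its keeper and the key is still home (grip top 0.1325 m), turned about 95° including play. I'll nudge it slightly onto the stop and hand in.

{"fn": "servo_tool", "kwargs": {
  "steps": [
    {"tx": 0, "ty": 0, "tz": 0, "yaw": -2, "claw": 0.5},
    {"tx": 0, "ty": 0, "tz": 0, "yaw": 0, "claw": 0.5},
    {"tx": 0, "ty": 0, "tz": 0, "yaw": 0, "claw": 0.5},
    {"tx": 0, "ty": 0, "tz": 0, "yaw": 0, "claw": 0.5}
  ]
}}

```text
time_s: 12.4
position: [0.5325, -0.1741, 0.1205]
tool_rot: [[0.453, 0.891, 0.002], [0.891, -0.453, -0.002], [-0.001, 0.003, -1.0]]
ft_force: [-5.1, 2.4, 22.9]
grip_width: 0.0083
gripper_force: 110.9
```

```bash
python3 -c "
from h import *
s=env.observe();print(s['wrist_torque'],s['position'],s['gripper_force'],s['ft_force']);print(env.close_job())"
```

```text
[0.53803027 1.05265815 0.12978114] [ 0.53245483 -0.17406311  0.12048216] 110.9299635887146 [-5.08849061  2.36229118 22.88585001]
the job is handed in; nothing more can be done
None
```

The key is fully home in the lock and turned clockwise about 95° including its play, the bolt looked clear of its keeper in the last picture, and the gripper is still holding the key with 111 N; the job was handed in at 12.4 s, and no verdict was returned.

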